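Lock the drying cartridge into the sugar-flower box

ROBOT

A 6-joint arm with a two-finger parallel gripper is mounted at the origin on the work surface. World frame = base frame: x ahead of the robot, y to its left, z up, the work surface at z = 0. Lengths are in mm, angles in rad, forces in N, time in s.
With the tool pointing down it reaches from about 200 to 875 mm from the base axis. Payload 3.4 kg.
Tool frame: the origin (TCP) lies at the very end of the fingers, on their centre line; the grasp point (between the pads) lies 19 mm behind it; z points along the fingers, y is the line along which they close (so a half turn about z gives the same grasp; the last joint's range is limited). The gripper opens to 94 mm and grips with 3 to 60 N. Pads are 16 mm wide; open, the fingers measure 119 mm over their backs; the gripper's body (75 mm by 177 mm) begins 78 mm behind the grasp point.
Start: joints at [-0.121, 0.276, 1.505, -0, 1.361, -0.121], TCP at [575.035, -0.01, 205.493] pointing down, gripper open.
Joint ranges: [-2.89, 2.89], [-0.75, 2.08], [0.22, 2.7], [-1.18, 4.32], [0.11, 2.71], [-2.7, 2.7]. Speed limits (rad/s): [2.57, 2.57, 3.14, 3.14, 3.14, 3.14].

INTERFACE

Orientations are given as [roll, pitch, yaw] about the fixed x, y, z axes, in that order (R = Rz(yaw) Ry(pitch) Rx(roll)).
In Python, from rig import env, viewer, job gives the robot as it stands. The module is installed in compiled form; this text tells all that it offers.
- The arm moves only by the tool move_arm, never from a script. Its argument "increments" is a list of rows, each an object with "jaw": the finger opening in m, from 0 to 0.094; "linear": the shift along the tool's x, y, z in m, a list of three; "spin": the turn about the tool's z in rad. A call has exactly 10 rows; each row shifts and turns the commanded pose from where the row before left it, along the tool's axes as they then stand; what a row does not reach is not made up. A row lasts 1/8 s, in which the tool goes at most 62.5 mm and 10.7 degrees, less where a joint would pass 70% of its speed; a pose out of reach is approached as far as the arm can. A call is refused whole if a number of a shift passes 0.0625 or a number of a turn 0.188, either way. A call with a gripper value outside its range is refused whole. The fingers move at their own pace and stop on an object; "force" is the grip in N (left out, the last holds). Time passes only in rows, so rows that do not move let the fingers close, or fill a call up. It gives the time, the measured TCP pose, the force, the opening and the grip force at its end, in the units of the state.
- env.observe(): the state, without advancing time (a new reading comes with each control period).
- viewer.grab_frame(name): name is "scene" or "side" or "wrist"; returns (picture, depth): 480x640x3 uint8, red, green, blue; 480x640 float32, mm along the optical axis (not along the pixel's ray), 0 where there is no reading.
- viewer.calibration(name): a dict with "fx", "fy", "cx", "cy" (pixels), "origin" and "rotation" of the camera in the world. Camera axes: x right, y down, z forward; pixel columns grow to the right and rows downward; lengths in mm; the calibration is good to about 2 mm. A picture is of the moment at which its call begins: read the wrist's pose just before it. calibration takes no time and is no camera call; for the wrist camera it gives the pose at the moment of the call.
- job.finish_job(): hands the job in; it is judged then, once.
The state is a dict: "time": time; "joint_pos": joint angles; "dq": joint speeds; "joint_torque": joint torques, N m; "tool_pos": TCP position; "tool_rot": TCP orientation; "contact_force": force on the tool from outside, world axes, zero at the start; "torque": the same for the moment, N m; "grip_width": finger opening in mm; "grip_force": force on a finger pad.
Only numpy, scipy, OpenCV 4.12 (cv2) and the standard library are available. Lean on these libraries where they do the work, as an engineer would, in place of code of your own. Each camera call takes 0.05 s, during which the arm holds its last target. There are 200 camera calls.

TASK

The clear storage box of sugar flowers needs its second drying cartridge. Take the cartridge with the two side lugs, stand it in the open port on the box lid with its lugs in the slots, push it in against the spring, turn it a quarter clockwise (seen from above) and let it spring up so that it is locked home, upright, and let go.

Things in the scene. Friction and masses are not known exactly. Their poses are not given: they have to be found in the camera images.
- cartridge: White upright cylinder, 44 dia x 48 tall, foot bevelled 8; on top a grey bar grip 44 long (x) x 14 thick (y) x 30 tall; 78 tall in all (mm), 120 g. Two lugs at the foot stick out along +x and -x, in line with the bar, to 33 mm from the axis, 14 wide, 8 high. Origin: centre of underside, z up; half a turn changes nothing. Stands near canisters without lugs (one wider, with such a bar).
- port (a point): Centre of the open port at the top of its rim, 128 mm above the table; axes as the box's. White collar, 90 mm outside, bore 52 mm, with two slots open at the top along +x and -x, 72 deg wide: lugs enter within 15 deg of x. Clockwise from above (negative about z) lugs pass under the rim and rise into detents at 65-100 deg (aim for 85), underside then 17 mm below the rim; a wall stops it after.
- plunger (a joint): Travel (m) of the spring plate in the port, 0 = up. Its top, 6 mm below the rim when up, carries the cartridge's underside; hard stop at 0.022, i.e. 28 mm below the rim. 450 N/m: 7 N at 0.016, 10 N at the stop. To turn, the underside must be pushed 22 mm or more below the rim (aim for 25). Unlocked, the cartridge stands about 9 mm deep; locked, 17 mm, plate at 0.011.
- storage_box: Fixed clear plastic box with a white lid, 180 x 310 mm (x, y), lid top 90 mm above the table. Origin: centre of the underside. On the lid, two equal collars 38 mm high: the open port at y = +75 mm and, at y = -75 mm, one with a cartridge already locked (bar across its slots), which stays.
Not all that is in view belongs to the job. Leave any green or orange look-alike of the cartridge alone.

How it is judged:
By the outcome, as a careful person would: the job done as asked, in the order asked, and still so for the second after the job is handed in, with the robot touching nothing.
It also fails if it takes over 48 s, if anything falls off the work surface, if the arm or the gripper's body presses on something with over 40 N, if the wrist force passes 120 N, or if a joint passes its speed limit or range.

## Working session

There is one attempt and no reset: what is moved stays moved. The work goes in short steps, Python scripts to look and compute and a tool call to move; the robot and the scene stay as the last step left them, time stands still between calls to the robot, and variables do not carry over. Pictures are saved under pics/ and viewed, at most 10 in all, crops included, and the job is handed in when it is done.

Besides the shell and the picture viewer there is one more tool, called after ">>>" as a command line: name --argument value ..., lists and objects as JSON in quotes. move_arm: Moves the arm, as the interface text tells. Its arguments: {"type":"object","properties":{"increments":{"type":"array","items":{"type":"object","properties":{"jaw":{"type":"number"},"linear":{"type":"array","items":{"type":"number"}},"spin":{"type":"number"}}}},"force":{"type":"number"}},"required":["increments"]}

```bash
mkdir -p pics
cat > h.py <<'E'
import numpy as np, cv2
from rig import env, viewer, job
def grab(n,name):
    cal=viewer.calibration(n); im,d=viewer.grab_frame(n)
    cv2.imwrite(f'pics/{name}.png',im[:,:,::-1]); np.savez(f'{name}.npz',im=im,d=d,**{k:np.array(v) for k,v in cal.items()})
    return im,d,cal
def world(d,c):
    v,u=np.mgrid[:480,:640]
    P=np.stack([(u-c['cx'])/c['fx']*d,(v-c['cy'])/c['fy']*d,d],-1)
    return P@np.array(c['rotation']).T+np.array(c['origin'])
E
python3 - <<'E'
from h import *
a=grab('scene','s0')[0];b=grab('side','d0')[0];w=grab('wrist','w0')[0]
cv2.imwrite('pics/two.png',cv2.resize(np.hstack([a,b])[:,:,::-1],(800,300)))
for n in('scene','side','wrist'):print(n,viewer.calibration(n))
print(env.observe())
E
```

```text
scene {'fx': 515.8738672306317, 'fy': 515.8738672306317, 'cx': 321.39663864513653, 'cy': 235.12042400231908, 'origin': array([1283.63875623,  257.99563328,  672.50009919]), 'rotation': array([-2.23206962e+00, -1.11146030e-03,  1.74582088e+00])}
side {'fx': 593.9977793945218, 'fy': 593.9977793945218, 'cx': 332.9701656650918, 'cy': 243.26346041388757, 'origin': array([-119.5593284 , -880.9393856 ,  793.76179311]), 'rotation': array([-2.09211187, -0.02003898, -0.5804819 ])}
wrist {'fx': 412.1739366386635, 'fy': 412.1739366386635, 'cx': 320.3672305810474, 'cy': 243.49646493790817, 'origin': array([575.95663857,  69.18427735, 384.21969548]), 'rotation': array([2.90193172e+00, 8.66863538e-04, 1.09537278e-03])}
{'time': 0.15, 'joint_pos': array([-1.21016289e-01,  2.76416464e-01,  1.50577825e+00,  5.07643872e-06,
        1.36072966e+00, -1.21025865e-01]), 'dq': array([ 0.00069814, -0.00258733, -0.00346497,  0.00103077, -0.00039317,
        0.00084582]), 'joint_torque': array([ 2.15351523e-03, -4.04925048e+01, -2.37432325e+01,  7.02095032e-02,
        3.15094914e-02, -7.84152348e-05]), 'tool_pos': array([5.74590400e+02, 3.70089547e-02, 2.04847976e+02]), 'tool_rot': array([-3.14027128e+00, -1.65705614e-04,  1.57080473e+00]), 'contact_force': array([ 0.84515155, -0.12000975,  0.13975428]), 'torque': array([-0.03986594, -0.02829791, -0.0027384 ]), 'grip_force': 0.0, 'grip_width': 93.85587743371795}
```

View pics/s0.png

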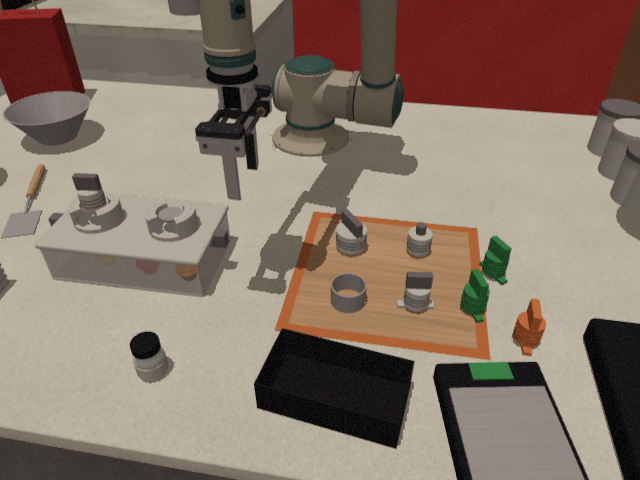

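View pics/d0.png

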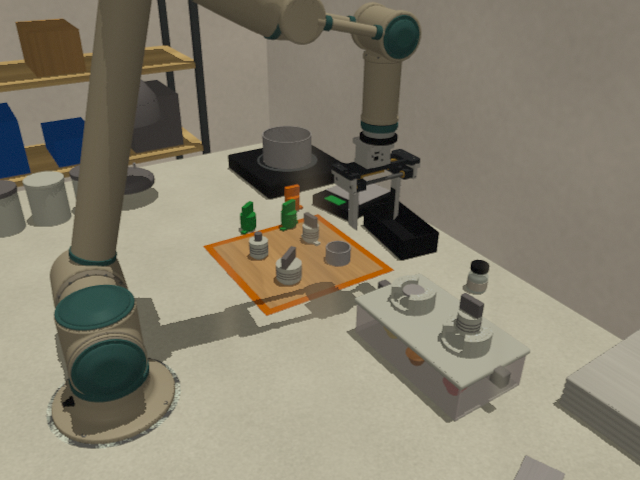

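The scene view shows these candidates:
- (417,293): a bar grip with lugs at the foot on both sides. This fits the cartridge.
- (351,235): wider, has a bar but no lugs.
- (420,240): a knob and no lugs.
- Green (475,295) and (497,258), and orange (530,328): look-alikes to leave alone.

The open port is at about (172,218). The filled one is at (95,208).

```bash
cat >> h.py <<'E'
from scipy.spatial.transform import Rotation as Ro
def fix(c):
    c=dict(c); c['rotation']=Ro.from_euler('xyz',c['rotation']).as_matrix(); return c
def ray(c,u,v,z):
    r=c['rotation']@np.array([(u-c['cx'])/c['fx'],(v-c['cy'])/c['fy'],1]); o=np.array(c['origin']); return o+r*(z-o[2])/r[2]
E
python3 - <<'E'
from h import *
im={}
for s,reg in (('s0',(395,262,440,315)),('d0',(298,208,325,248))):
    f=np.load(s+'.npz'); c=fix({k:f[k] for k in('fx','fy','cx','cy','origin','rotation')}); W=world(f['d'],c); W[f['d']==0]=np.nan
    u0,v0,u1,v1=reg; P=W[v0:v1,u0:u1].reshape(-1,3)
    t=P[(P[:,2]>60)&(P[:,2]<90)]; r=cv2.minAreaRect(t[:,:2].astype(np.float32))
    print(s,'cart bar n',len(t),'ztop',np.nanpercentile(t[:,2],98),'mean',t.mean(0),r)
    t=P[(P[:,2]>25)&(P[:,2]<46)];print(' body',len(t),t.mean(0),t.min(0),t.max(0))
    m=np.isfinite(W[:,:,2])&(W[:,:,0]>250)&(W[:,:,0]<800)
    Q=W[m]
    R=(0,180,240,300) if s=='s0' else (340,270,530,410)
    B=W[R[1]:R[3],R[0]:R[2]].reshape(-1,3)
    l=B[abs(B[:,2]-90)<5]; print(' lid',len(l),cv2.minAreaRect(l[:,:2].astype(np.float32)),np.percentile(l[:,:2],[1,99],axis=0))
    R=(145,190,200,245) if s=='s0' else (385,275,440,315)
    B=W[R[1]:R[3],R[0]:R[2]].reshape(-1,3)
    l=B[abs(B[:,2]-128)<4].astype(np.float32); print(' port',len(l),l.mean(0),cv2.minEnclosingCircle(l[:,:2]))
    R=(65,185,125,235) if s=='s0' else (440,315,500,355)
    B=W[R[1]:R[3],R[0]:R[2]].reshape(-1,3)
    l=B[abs(B[:,2]-128)<4].astype(np.float32); print(' port2',len(l),l.mean(0),cv2.minEnclosingCircle(l[:,:2]))
f=np.load('s0.npz')['im'];g=np.load('d0.npz')['im']
A=cv2.resize(f[200:320,330:450],(400,400),interpolation=2);B=cv2.resize(f[180:300,120:240],(400,400),interpolation=2)
cv2.imwrite('pics/c1.png',np.hstack([A,B])[:,:,::-1])
E
```

```text
s0 cart bar n 332 ztop 79.17829895897162 mean [611.70739487 310.02473101  71.96222183] ((609.24658203125, 310.28204345703125), (16.885116577148438, 44.30533218383789), 9.24799633026123)
 body 238 [624.17308148 309.16822256  36.09414319] [606.10219097 288.02280166  25.04936154] [633.21335698 332.29999018  45.99763282]
 lid 6871 ((571.2423095703125, -224.8416748046875), (184.47030639648438, 354.02685546875), 0.9335011839866638) [[ 484.43401691 -383.37751805]
 [ 661.11296191  -63.96917684]]Traceback (most recent call last):
  File "<stdin>", line 16, in <module>
cv2.error: OpenCV(4.12.0) /io/opencv/modules/imgproc/src/shapedescr.cpp:201: error: (-215:Assertion failed) count >= 0 && (depth == CV_32F || depth == CV_32S) in function 'minEnclosingCircle'
```

Run:
```python
from h import *
for s,reg,p1,p2,lb in (('s0',(395,262,440,315),(145,190,200,245),(65,170,125,235),(0,180,240,300)),('d0',(298,208,325,248),(385,275,440,315),(440,290,500,355),(340,270,530,410))):
    f=np.load(s+'.npz'); c=fix({k:f[k] for k in('fx','fy','cx','cy','origin','rotation')}); W=world(f['d'],c); W[f['d']==0]=np.nan
    g=lambda R:(lambda B:B[np.isfinite(B[:,2])])(W[R[1]:R[3],R[0]:R[2]].reshape(-1,3)).astype(np.float32)
    P=g(reg); t=P[(P[:,2]>60)&(P[:,2]<90)]; print(s,len(t),cv2.minAreaRect(t[:,:2]),np.percentile(t[:,2],98))
    B=g(lb);l=B[abs(B[:,2]-90)<5]; print(' lid',len(l),np.percentile(l[:,:2],[.5,99.5],axis=0).tolist())
    for p in (p1,p2):
        B=g(p); print(' port n',len(B),np.histogram(B[:,2],range(70,200,8))[0].tolist())
        l=B[abs(B[:,2]-128)<7]
        if len(l)>5: print(l.mean(0),cv2.minEnclosingCircle(l[:,:2]),cv2.minAreaRect(l[:,:2]))
f=np.load('s0.npz')['im']
A=cv2.resize(f[200:320,330:450],(400,400),interpolation=2);B=cv2.resize(f[180:300,120:240],(400,400),interpolation=2)
cv2.imwrite('pics/c1.png',np.hstack([A,B])[:,:,::-1])
```

```text
Traceback (most recent call last):
cv2.error: OpenCV(4.12.0) /io/opencv/modules/imgproc/src/convhull.cpp:143: error: (-215:Assertion failed) total >= 0 && (depth == CV_32F || depth == CV_32S) in function 'convexHull'
```

Run:
```python
from h import *
xy=lambda a:np.ascontiguousarray(a[:,:2],dtype=np.float32)
for s,reg,p1,p2,lb in (('s0',(395,262,440,315),(145,190,200,245),(65,170,125,235),(0,180,240,300)),('d0',(298,208,325,248),(385,275,440,315),(440,290,500,355),(340,270,530,410))):
    f=np.load(s+'.npz'); c=fix({k:f[k] for k in('fx','fy','cx','cy','origin','rotation')}); W=world(f['d'],c); W[f['d']==0]=np.nan
    g=lambda R:(lambda B:B[np.isfinite(B[:,2])])(W[R[1]:R[3],R[0]:R[2]].reshape(-1,3))
    P=g(reg); t=P[(P[:,2]>60)&(P[:,2]<90)]; print(s,len(t),cv2.minAreaRect(xy(t)),np.percentile(t[:,2],98))
    B=g(lb);l=B[abs(B[:,2]-90)<5]; print(' lid',len(l),np.percentile(l[:,:2],[.5,99.5],axis=0).tolist())
    for p in (p1,p2):
        B=g(p); print(' port n',len(B),np.histogram(B[:,2],range(70,200,8))[0].tolist())
        l=B[abs(B[:,2]-128)<7]
        if len(l)>5: print(l.mean(0),cv2.minEnclosingCircle(xy(l)),cv2.minAreaRect(xy(l)))
f=np.load('s0.npz')['im']
A=cv2.resize(f[200:320,330:450],(400,400),interpolation=2);B=cv2.resize(f[180:300,120:240],(400,400),interpolation=2)
cv2.imwrite('pics/c1.png',np.hstack([A,B])[:,:,::-1])
```

```text
s0 332 ((609.24658203125, 310.28204345703125), (16.885116577148438, 44.30533218383789), 9.24799633026123) 79.17829895897162
 lid 6871 [[482.92742113053197, -392.3654353358887], [661.6707510683052, -55.21048861732142]]
 port n 3010 [0, 2, 1096, 210, 102, 154, 523, 376, 0, 0, 0, 0, 0, 0, 0, 0]
[ 572.34491686 -148.51086362  125.87210595] ((569.1458740234375, -149.83387756347656), 47.30110549926758) ((570.9815063476562, -149.75515747070312), (74.19003295898438, 91.13325500488281), 2.413137912750244)
 port n 3888 [0, 4, 905, 206, 111, 153, 274, 381, 92, 107, 146, 119, 99, 104, 156, 0]
[ 581.17345791 -290.29765598  126.69941528] ((572.61328125, -300.23602294921875), 47.11027526855469) ((579.3575439453125, -297.4747009277344), (70.79779052734375, 90.0377197265625), 15.46666145324707)
d0 115 ((605.5014038085938, 312.6807556152344), (18.33292007446289, 48.72792053222656), 8.40927505493164) 78.56294593817248
 lid 6619 [[479.61888989021065, -395.1769558521555], [659.2087304020744, -61.61043319081488]]
 port n 2187 [0, 24, 807, 179, 109, 132, 446, 291, 0, 0, 0, 0, 0, 0, 0, 0]
[ 566.92328135 -151.43074655  125.74278764] ((570.3431396484375, -150.70802307128906), 49.318687438964844) ((568.9249877929688, -148.31007385253906), (93.79314422607422, 74.84697723388672), 87.01808166503906)
 port n 3881 [0, 17, 1151, 179, 115, 128, 297, 400, 90, 91, 132, 124, 91, 87, 168, 0]
[ 563.49480513 -310.05014216  126.67911949] ((568.34326171875, -298.6864929199219), 47.56623458862305) ((564.1605834960938, -301.09600830078125), (71.27388000488281, 91.52701568603516), 18.1509952545166)
```

View pics/c1.png

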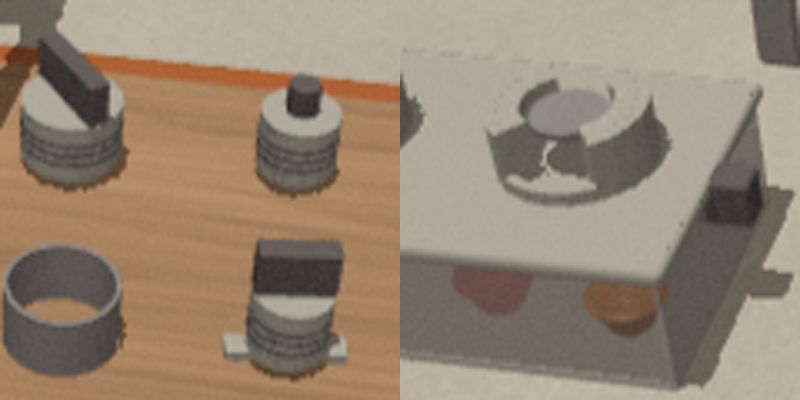

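The crop confirms it: the lugged, barred cartridge is at the lower right. The port's slots face ±x. In world coordinates the cartridge is at about (608,311) with its bar at 99°, and the port is at about (570,-150) with box yaw ≈0. I'll move above the cartridge now.

>>> move_arm --increments '[{"jaw": 0.05,"linear": [0.03,0.004,0],"spin": -0.02},{"jaw": 0.05,"linear": [0.04,0.004,0],"spin": -0.02},{"jaw": 0.05,"linear": [0.04,0.004,0],"spin": -0.02},{"jaw": 0.05,"linear": [0.04,0.004,0],"spin": -0.02},{"jaw": 0.05,"linear": [0.04,0.004,0],"spin": -0.02},{"jaw": 0.05,"linear": [0.04,0.004,0],"spin": -0.02},{"jaw": 0.05,"linear": [0.04,0.004,0],"spin": -0.02},{"jaw": 0.05,"linear": [0.03,0.004,0.02],"spin": -0.02},{"jaw": 0.05,"linear": [0.01,0,0.02],"spin": 0},{"jaw": 0.05,"linear": [0,0,0],"spin": 0}]' --force 40

```text
time: 1.4
tool_pos: [582.8, 311.3, 163.2]
tool_rot: [-3.137, 0.001, 1.732]
contact_force: [-0.4, 0.6, -0.8]
grip_width: 49.8
grip_force: 0.0
```

Run:
```python
from h import *
o=env.observe();print(o['time'],o['tool_pos'],o['tool_rot'],o['joint_pos'])
im,d,c=grab('wrist','w1');c=fix(c);W=world(d,c);W[d==0]=np.nan
P=W.reshape(-1,3);P=P[np.isfinite(P[:,2])]
t=P[(P[:,2]>66)&(P[:,2]<95)&(np.hypot(P[:,0]-608,P[:,1]-311)<32)]
print(len(t),np.percentile(t[:,2],[5,50,95]),cv2.minAreaRect(np.ascontiguousarray(t[:,:2],dtype=np.float32)),t.mean(0))
```

```text
1.4 [582.75420696 311.32514685 163.21470392] [-3.13703048e+00  1.17558278e-03  1.73232021e+00] [ 3.85500539e-01  4.30690257e-01  1.37171732e+00 -1.36408241e-04
  1.34389440e+00  2.24010341e-01]
1435 [71.83389178 77.90031435 79.13407197] ((609.8748168945312, 311.5433654785156), (14.161404609680176, 44.09805679321289), 7.889238357543945) [609.1800665  312.90152469  77.37216413]
```

View pics/w1.png

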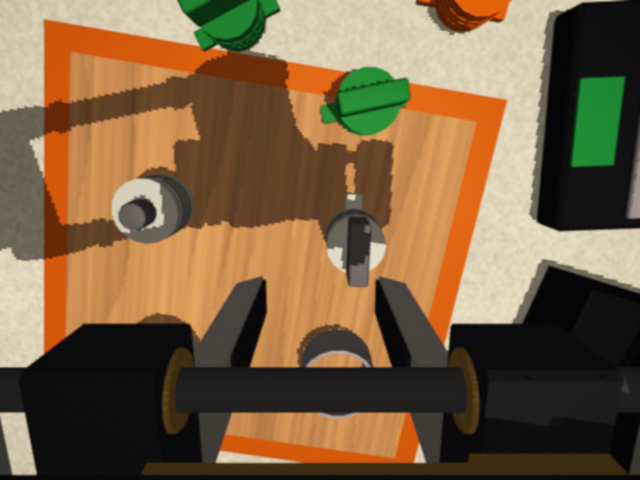

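Viewed from close by, the bar top is at pixel (358,250), with the lug just above it and the fingers centred at about x=320. In world coordinates the bar is at (609.9,311.5), at 97.9° and z=78. I'll shift, go down and grip.

>>> move_arm --increments '[{"jaw": 0.05,"linear": [-0.002,0.013,0],"spin": 0.023},{"jaw": 0.05,"linear": [-0.002,0.0137,0.01],"spin": 0},{"jaw": 0.05,"linear": [0,0,0.03],"spin": 0},{"jaw": 0.05,"linear": [0,0,0.035],"spin": 0},{"jaw": 0.05,"linear": [0,0,0.025],"spin": 0},{"jaw": 0.05,"linear": [0,0,0.011],"spin": 0},{"jaw": 0.05,"linear": [0,0,0],"spin": 0},{"jaw": 0.005,"linear": [0,0,0],"spin": 0},{"jaw": 0.005,"linear": [0,0,0],"spin": 0},{"jaw": 0.005,"linear": [0,0,0],"spin": 0}]' --force 40

```text
time: 2.7
tool_pos: [611.8, 311.3, 55.4]
tool_rot: [3.14, -0.0, 1.708]
contact_force: [0.3, 0.3, 0.4]
grip_width: 23.6
grip_force: 0.0
```

>>> move_arm --increments '[{"jaw": 0.026,"linear": [0,-0.001,0.002],"spin": 0},{"jaw": 0.026,"linear": [0,-0.001,0.002],"spin": 0},{"jaw": 0.026,"linear": [0,0,0],"spin": 0},{"jaw": 0.005,"linear": [0,0,0],"spin": 0},{"jaw": 0.005,"linear": [0,0,0],"spin": 0},{"jaw": 0.005,"linear": [0,0,0],"spin": 0},{"jaw": 0.005,"linear": [0,0,0],"spin": 0},{"jaw": 0.005,"linear": [0,0,0],"spin": 0},{"jaw": 0.005,"linear": [0,0,-0.01],"spin": 0},{"jaw": 0.005,"linear": [0,0,-0.02],"spin": 0}]' --force 40

```text
time: 3.95
tool_pos: [608.7, 310.5, 80.3]
tool_rot: [-3.14, 0.001, 1.708]
contact_force: [-0.0, -0.2, -0.9]
grip_width: 13.6
grip_force: 40.0
```

>>> move_arm --increments '[{"jaw": 0.005,"linear": [0,0,-0.02],"spin": -0.12},{"jaw": 0.005,"linear": [0,0,-0.025],"spin": -0.15},{"jaw": 0.005,"linear": [0,0,-0.025],"spin": -0.15},{"jaw": 0.005,"linear": [0,0,-0.025],"spin": -0.15},{"jaw": 0.005,"linear": [0,0,-0.02],"spin": -0.15},{"jaw": 0.005,"linear": [0,0,-0.02],"spin": -0.15},{"jaw": 0.005,"linear": [0,0,-0.01],"spin": -0.15},{"jaw": 0.005,"linear": [0,0,0],"spin": -0.15},{"jaw": 0.005,"linear": [0,0,0],"spin": -0.15},{"jaw": 0.005,"linear": [0,0,0],"spin": -0.113}]'

```text
time: 5.2
tool_pos: [609.3, 310.8, 226.2]
tool_rot: [3.141, 0.001, -3.138]
contact_force: [-0.7, 0.7, -1.1]
grip_width: 13.5
grip_force: 40.0
```

>>> move_arm --increments '[{"jaw": 0.005,"linear": [0.002,-0.025,0],"spin": 0},{"jaw": 0.005,"linear": [0.005,-0.05,0],"spin": 0},{"jaw": 0.005,"linear": [0.005,-0.05,0],"spin": 0},{"jaw": 0.005,"linear": [0.005,-0.05,0],"spin": 0},{"jaw": 0.005,"linear": [0.005,-0.05,0],"spin": 0},{"jaw": 0.005,"linear": [0.005,-0.05,0],"spin": 0},{"jaw": 0.005,"linear": [0.005,-0.05,0],"spin": 0},{"jaw": 0.005,"linear": [0.005,-0.05,0],"spin": 0},{"jaw": 0.005,"linear": [0.002,-0.04,0],"spin": 0},{"jaw": 0.005,"linear": [0,-0.025,0],"spin": 0}]'

```text
time: 6.45
tool_pos: [568.4, -132.5, 226.1]
tool_rot: [-3.14, 0.0, 3.136]
contact_force: [0.5, 0.6, -0.9]
grip_width: 13.8
grip_force: 40.0
```

Run:
```python
from h import *
o=env.observe();print(o['time'],o['tool_pos'],o['tool_rot'],o['joint_pos'])
w=grab('wrist','w2')[0];s=grab('scene','s2')[0];d=grab('side','d2')[0]
A=cv2.resize(w[:,:],(400,300));B=cv2.resize(s[100:280,60:300],(400,300),interpolation=2);C=cv2.resize(d[150:330,310:550],(400,300),interpolation=2)
cv2.imwrite('pics/c2.png',np.vstack([np.hstack([A,B]),np.hstack([C,C*0])])[:,:,::-1])
```

```text
6.45 [ 568.44984561 -132.486578    226.09203641] [-3.14022168e+00  1.50548211e-05  3.13622887e+00] [-3.47294065e-01  2.78386934e-01  1.45022455e+00 -1.30284367e-03
  1.41250743e+00 -1.91252154e+00]
```

View pics/c2.png

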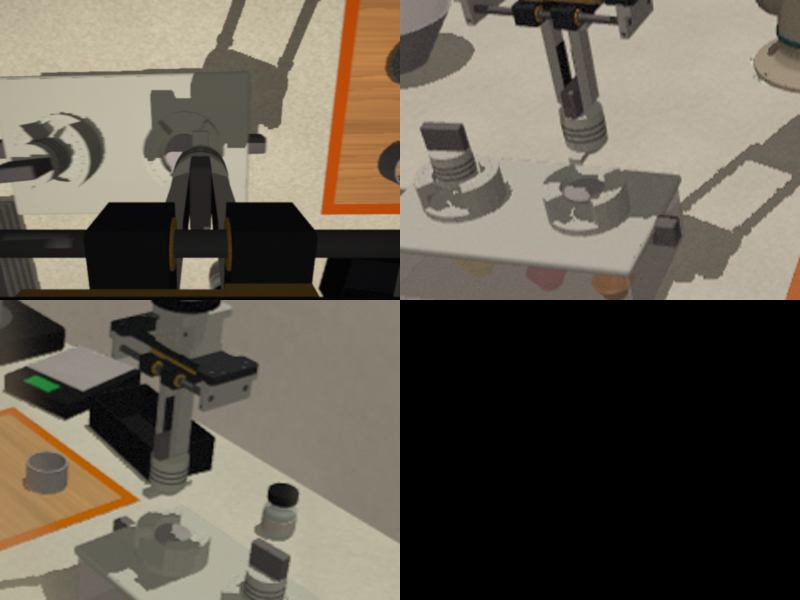

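The three panels show the held cartridge upright above the open port. It is still about 18 mm short of the port in y. Next I measure the held body against the collar.

Run:
```python
from h import *
from scipy.optimize import least_squares
def fit(p,R):
    r=least_squares(lambda q:np.hypot(p[:,0]-q[0],p[:,1]-q[1])-R,p[:,:2].mean(0),loss='soft_l1');return r.x.round(2),np.abs(r.fun).mean().round(2)
for s in ('w2','s2','d2','s0','d0'):
    f=np.load(s+'.npz'); c=fix({k:f[k] for k in('fx','fy','cx','cy','origin','rotation')}); W=world(f['d'],c); W[f['d']==0]=np.nan
    P=W.reshape(-1,3);P=P[np.isfinite(P[:,2])]
    if s[1]=='2':
        t=P[(np.hypot(P[:,0]-569,P[:,1]+132)<36)&(P[:,2]>165)&(P[:,2]<300)]
        b=t[(t[:,2]<225)]
        if s!='w2' and len(b)>20:
            m=t[(t[:,2]>188)&(t[:,2]<215)&(np.hypot(t[:,0]-569,t[:,1]+132)<27)]
            print(s,'held z',np.percentile(b[:,2],[.5,2,5]),'body',len(m),fit(m,22))
    for y0 in(-150,-300):
        o=W[...,2]; l=P[(abs(P[:,2]-126)<7)&(np.hypot(P[:,0]-570,P[:,1]-y0)<60)]
        wall=P[(P[:,2]>96)&(P[:,2]<122)&(abs(np.hypot(P[:,0]-570,P[:,1]-y0)-45)<6)]
        if len(wall)>30: print(s,y0,'wall',len(wall),fit(wall,45),'rim z',np.median(l[:,2]).round(1), end=' ')
        if len(l)>30: print(cv2.minEnclosingCircle(np.ascontiguousarray(l[:,:2],dtype=np.float32)))
    # lid long edges: x extremes per y bin
    l=P[(abs(P[:,2]-90)<4)&(P[:,1]>-385)&(P[:,1]<-70)&(abs(P[:,0]-570)<130)]
    yb=np.arange(-370,-80,10); E=[(y+5,*np.percentile(q[:,0],[1,99])) for y in yb for q in [l[(l[:,1]>y)&(l[:,1]<y+10)]] if len(q)>30]
    E=np.array(E)
    if len(E)>5:
      for k in(1,2):
        a=np.polyfit(E[:,0],E[:,k],1); r=E[:,k]-np.polyval(a,E[:,0]); g=abs(r)<3*np.median(abs(r))+.5; a=np.polyfit(E[g,0],E[g,k],1); print('  edge',k,'yaw deg',-np.degrees(a[0]).round(2),'x at -225',np.polyval(a,-225).round(1))
```

```text
w2 -150 wall 618 (array([ 573.49, -148.13]), np.float64(1.35)) rim z 127.8 ((571.7774047851562, -149.18014526367188), 45.41246032714844)
w2 -300 wall 1981 (array([ 573.93, -299.01]), np.float64(0.78)) rim z 127.8 ((573.6905517578125, -299.11932373046875), 46.09147262573242)
  edge 1 yaw deg 0.95 x at -225 484.2
  edge 2 yaw deg 17.28 x at -225 636.0
s2 held z [174.95258415 177.00660894 180.06312687] body 355 (array([ 567.39, -136.22]), np.float64(0.87))
s2 -150 wall 392 (array([ 568.43, -149.87]), np.float64(1.25)) rim z 125.6 ((570.2723999023438, -149.9399871826172), 47.86323547363281)
s2 -300 wall 442 (array([ 570.42, -299.92]), np.float64(1.36)) rim z 126.4 ((574.0692749023438, -300.7947082519531), 47.262210845947266)
  edge 1 yaw deg 0.78 x at -225 485.3
  edge 2 yaw deg 0.99 x at -225 660.4
d2 held z [174.42670251 175.82555401 178.08238208] body 272 (array([ 568.2, -131.3]), np.float64(1.25))
d2 -150 wall 386 (array([ 570.61, -149.08]), np.float64(1.63)) rim z 125.2 ((566.6000366210938, -147.21726989746094), 48.957252502441406)
d2 -300 wall 412 (array([ 572.69, -298.86]), np.flo
[... 151 characters left out ...]
5 655.2
s0 -150 wall 403 (array([ 568.64, -149.91]), np.float64(1.22)) rim z 125.6 ((569.1458740234375, -149.83387756347656), 47.30110549926758)
s0 -300 wall 428 (array([ 570.43, -299.82]), np.float64(1.45)) rim z 126.4 ((572.61328125, -300.23602294921875), 47.11027526855469)
  edge 1 yaw deg 0.94 x at -225 485.4
  edge 2 yaw deg 0.79 x at -225 660.3
d0 -150 wall 384 (array([ 570.73, -148.95]), np.float64(1.58)) rim z 125.3 ((570.3431396484375, -150.70802307128906), 49.318687438964844)
d0 -300 wall 408 (array([ 572.61, -298.77]), np.float64(1.16)) rim z 126.4 ((568.34326171875, -298.6864929199219), 47.56623458862305)
  edge 1 yaw deg 0.89 x at -225 481.3
  edge 2 yaw deg 0.94 x at -225 654.5
```

Port is at about (570.3,-149.4) with box yaw ≈0.016 rad. The held axis is at about (567.8,-132.5), with the underside 51 mm below the TCP. I'll align and lower into the bevel.

>>> move_arm --increments '[{"jaw": 0.005,"linear": [-0.001,-0.006,0],"spin": -0.01},{"jaw": 0.005,"linear": [-0.001,-0.007,0],"spin": -0.01},{"jaw": 0.005,"linear": [-0.0003,-0.004,0.005],"spin": 0},{"jaw": 0.005,"linear": [0,0,0.01],"spin": 0},{"jaw": 0.005,"linear": [0,0,0.01],"spin": 0},{"jaw": 0.005,"linear": [0,0,0.01],"spin": 0},{"jaw": 0.005,"linear": [0,0,0.01],"spin": 0},{"jaw": 0.005,"linear": [0,0,0.005],"spin": 0},{"jaw": 0.005,"linear": [0,0,0.002],"spin": 0},{"jaw": 0.005,"linear": [0,0,0],"spin": 0}]'

```text
time: 7.85
tool_pos: [572.6, -146.2, 173.6]
tool_rot: [-3.141, 0.0, -3.122]
contact_force: [-0.2, 0.5, -1.1]
grip_width: 13.8
grip_force: 40.0
```

Run:
```python
from h import *
o=env.observe();print(o['tool_pos'],o['contact_force'],o['torque'])
s=grab('scene','s3')[0];d=grab('side','d3')[0]
B=cv2.resize(s[150:270,100:260],(400,300),interpolation=2);C=cv2.resize(d[210:330,340:500],(400,300),interpolation=2)
cv2.imwrite('pics/c3.png',np.hstack([B,C])[:,:,::-1])
```

```text
[ 572.56869607 -146.22526468  173.59758399] [-0.22728304  0.45879918 -1.0891464 ] [ 0.12833391 -0.09439945 -0.02698818]
```

View pics/c3.png

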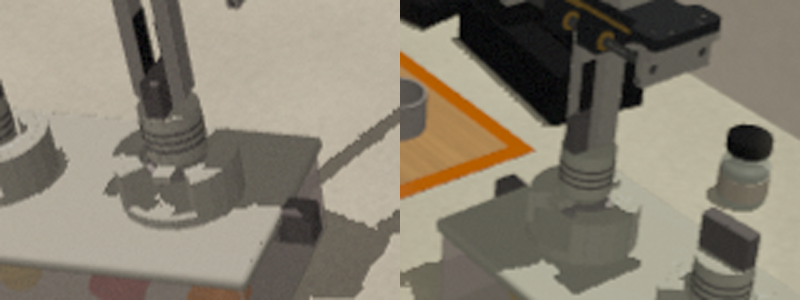

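Both crops show the foot inside the collar rim, with a lug over the slot and no contact force. The y position is 3 mm short, so I'll correct it and press down to about 25 mm deep.

>>> move_arm --increments '[{"jaw": 0.005,"linear": [0.0005,-0.0015,0],"spin": 0},{"jaw": 0.005,"linear": [0.0005,-0.0015,0],"spin": 0},{"jaw": 0.005,"linear": [0,0,0.003],"spin": 0},{"jaw": 0.005,"linear": [0,0,0.004],"spin": 0},{"jaw": 0.005,"linear": [0,0,0.004],"spin": 0},{"jaw": 0.005,"linear": [0,0,0.003],"spin": 0},{"jaw": 0.005,"linear": [0,0,0.003],"spin": 0},{"jaw": 0.005,"linear": [0,0,0.002],"spin": 0},{"jaw": 0.005,"linear": [0,0,0],"spin": 0},{"jaw": 0.005,"linear": [0,0,0],"spin": 0}]' --force 50

```text
time: 9.2
tool_pos: [571.8, -149.4, 155.2]
tool_rot: [-3.141, 0.001, -3.122]
contact_force: [-0.8, -0.8, 7.0]
grip_width: 13.5
grip_force: 50.0
```

The force matches a depth of about 24 mm. I'll go 1 mm deeper, then turn 85° clockwise.

>>> move_arm --increments '[{"jaw": 0.005,"linear": [0,0,0.001],"spin": 0},{"jaw": 0.005,"linear": [0,0,0],"spin": 0.1},{"jaw": 0.005,"linear": [0,0,0],"spin": 0.1},{"jaw": 0.005,"linear": [0,0,0],"spin": 0.1},{"jaw": 0.005,"linear": [0,0,0],"spin": 0.1},{"jaw": 0.005,"linear": [0,0,0],"spin": 0.1},{"jaw": 0.005,"linear": [0,0,0],"spin": 0.1},{"jaw": 0.005,"linear": [0,0,0],"spin": 0.1},{"jaw": 0.005,"linear": [0,0,0],"spin": 0.1},{"jaw": 0.005,"linear": [0,0,0],"spin": 0}]'

```text
time: 10.45
tool_pos: [572.4, -149.3, 154.4]
tool_rot: [3.14, 0.002, 2.36]
contact_force: [-0.7, -0.1, 6.3]
grip_width: 13.4
grip_force: 50.0
```

>>> move_arm --increments '[{"jaw": 0.005,"linear": [0,0,0],"spin": 0.1},{"jaw": 0.005,"linear": [0,0,0],"spin": 0.1},{"jaw": 0.005,"linear": [0,0,0],"spin": 0.1},{"jaw": 0.005,"linear": [0,0,0],"spin": 0.1},{"jaw": 0.005,"linear": [0,0,0],"spin": 0.1},{"jaw": 0.005,"linear": [0,0,0],"spin": 0.1},{"jaw": 0.005,"linear": [0,0,0],"spin": 0.08},{"jaw": 0.005,"linear": [0,0,0],"spin": 0},{"jaw": 0.005,"linear": [0,0,0],"spin": 0},{"jaw": 0.005,"linear": [0,0,0],"spin": 0}]'

```text
time: 11.7
tool_pos: [572.5, -149.3, 154.5]
tool_rot: [3.139, 0.001, 1.681]
contact_force: [-0.2, 0.1, 6.1]
grip_width: 13.6
grip_force: 50.0
```

Turned 84.6°. Next I ease up 7.5 mm so it rises into the detents.

>>> move_arm --increments '[{"jaw": 0.005,"linear": [0,0,-0.001],"spin": 0},{"jaw": 0.005,"linear": [0,0,-0.001],"spin": 0},{"jaw": 0.005,"linear": [0,0,-0.0015],"spin": 0},{"jaw": 0.005,"linear": [0,0,-0.0015],"spin": 0},{"jaw": 0.005,"linear": [0,0,-0.0015],"spin": 0},{"jaw": 0.005,"linear": [0,0,-0.001],"spin": 0},{"jaw": 0.005,"linear": [0,0,0],"spin": 0},{"jaw": 0.005,"linear": [0,0,0],"spin": 0},{"jaw": 0.005,"linear": [0,0,0],"spin": 0},{"jaw": 0.005,"linear": [0,0,0],"spin": 0}]'

```text
time: 12.95
tool_pos: [571.6, -149.2, 161.0]
tool_rot: [3.141, 0.0, 1.681]
contact_force: [2.8, 0.0, 2.8]
grip_width: 13.6
grip_force: 50.0
```

>>> move_arm --increments '[{"jaw": 0.02,"linear": [0,0,0],"spin": 0},{"jaw": 0.03,"linear": [0,0,0],"spin": 0},{"jaw": 0.04,"linear": [0,0,0],"spin": 0},{"jaw": 0.04,"linear": [0,0,0],"spin": 0},{"jaw": 0.04,"linear": [0,0,-0.01],"spin": 0},{"jaw": 0.04,"linear": [0,0,-0.03],"spin": 0},{"jaw": 0.04,"linear": [0,0,-0.04],"spin": 0},{"jaw": 0.04,"linear": [0,0,-0.04],"spin": 0},{"jaw": 0.04,"linear": [0,0,-0.02],"spin": 0},{"jaw": 0.04,"linear": [0,0,0],"spin": 0}]'

```text
time: 14.2
tool_pos: [572.4, -149.5, 303.5]
tool_rot: [3.137, 0.002, 1.681]
contact_force: [-0.1, -0.2, 0.5]
grip_width: 40.1
grip_force: 0.0
```

Run:
```python
from h import *
o=env.observe();print(o['tool_pos'],o['contact_force'])
w=grab('wrist','w4')[0]; s=grab('scene','s4')[0];d=grab('side','d4')[0]
for n in('w4','s4','d4'):
    f=np.load(n+'.npz'); c=fix({k:f[k] for k in('fx','fy','cx','cy','origin','rotation')}); W=world(f['d'],c); W[f['d']==0]=np.nan
    P=W.reshape(-1,3);P=P[np.isfinite(P[:,2])]
    for y0 in(-149,-299):
        t=P[(np.hypot(P[:,0]-571,P[:,1]-y0)<32)&(P[:,2]>168)&(P[:,2]<215)]
        if len(t)>20: print(n,y0,len(t),'top',np.percentile(t[:,2],[90,97]),cv2.minAreaRect(np.ascontiguousarray(t[:,:2],dtype=np.float32)))
A=cv2.resize(w,(400,300));B=cv2.resize(s[130:270,40:227],(400,300),interpolation=2);C=cv2.resize(d[240:380,350:537],(400,300),interpolation=2)
cv2.imwrite('pics/c4.png',np.vstack([np.hstack([A,B]),np.hstack([C,C*0])])[:,:,::-1])
```

```text
[ 572.41105651 -149.50882821  303.47828659] [-0.06284764 -0.23289391  0.47990824]
w4 -149 1168 top [189.87876449 190.30264824] ((573.148193359375, -148.3922882080078), (13.625358581542969, 44.23067855834961), 6.320816516876221)
w4 -299 451 top [189.77864925 190.09149876] ((575.2605590820312, -307.93212890625), (13.944587707519531, 25.958358764648438), 5.85313081741333)
s4 -149 341 top [188.22360357 189.00952472] ((572.2538452148438, -148.80184936523438), (18.231185913085938, 45.06772994995117), 7.5182037353515625)
s4 -299 334 top [188.19447785 188.69317226] ((573.121826171875, -299.7013244628906), (18.307811737060547, 45.69214630126953), 9.898451805114746)
d4 -149 247 top [188.27603776 189.23052093] ((569.0757446289062, -148.6650390625), (17.228755950927734, 48.22004699707031), 5.689085483551025)
d4 -299 320 top [188.35759809 189.18390818] ((570.2622680664062, -300.1307067871094), (17.366960525512695, 45.490325927734375), 6.349521636962891)
```

View pics/c4.png

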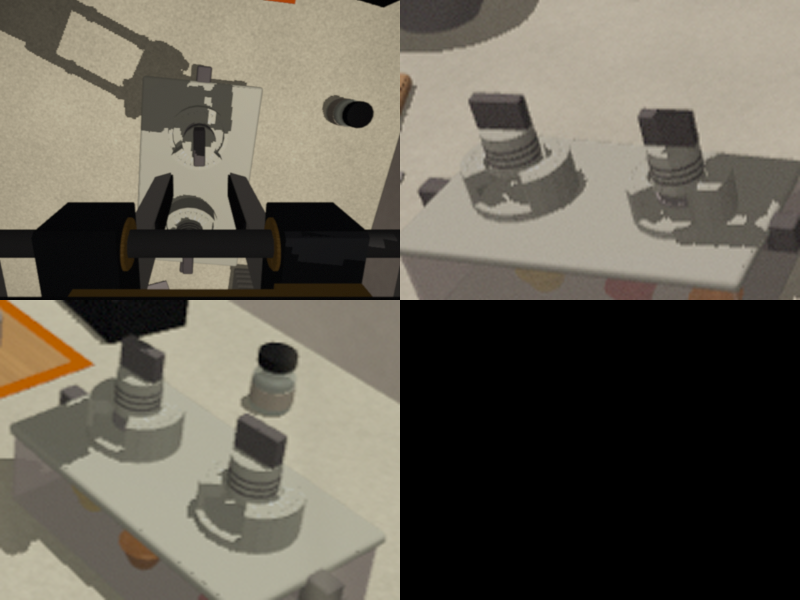

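The new cartridge stands upright with its bar top at about 189 mm and 6° (about 84° turned). That is the same height and heading as the cartridge already locked in the other port, so it is locked and nothing touches it.

```bash
python3 -c "
from rig import job
print(job.finish_job())"
```

```text
the job is handed in; nothing more can be done
None
```

The cartridge is locked in the open port, standing upright at the same height and angle as the one already there; the gripper let go and is clear of it, and I handed the job in at about 14 s.

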